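# Clamp a whetstone in its holder with the over-centre toggle clamp

### The arm

A 6-joint arm with a two-finger parallel gripper is mounted at the origin on a cart in front of the work surface, level with it; the furniture and walls round the work are solid. World frame = base frame: x ahead of the robot, y to its left, z up, the work surface at z = 0. Lengths are in mm, angles in rad, forces in N, time in s.
With the tool pointing down it reaches from about 275 to 875 mm from the base axis. Payload 12.5 kg.
Tool frame: the origin (TCP) lies at the very end of the fingers, on their centre line; the grasp point (between the pads) lies 19 mm behind it; z points along the fingers, y is the line along which they close (so a half turn about z gives the same grasp; the last joint's range is limited). The gripper opens to 85 mm and grips with 20 to 120 N. Pads are 22 mm wide; open, the fingers measure 114 mm over their backs; the gripper's body (76 mm by 85 mm) begins 54 mm behind the grasp point. The pads swing forward as they close: fully open they stand 13 mm farther back than shut.
Start: joints at [1.152, 0.351, 1.652, -0, 1.139, -0.085], TCP at [180.168, 519.638, 231.29] pointing down, gripper open.
Joint ranges: [-2.75, 2.75], [-0.79, 2.1], [0.01, 2.65], [-1.57, 4.71], [0.07, 3.14], [-2.87, 2.87]. Speed limits (rad/s): [2.22, 2.22, 2.79, 3.14, 3.14, 3.14].

### API

Orientations are given as a rotation vector (axis times angle).
In Python, from plant import sensors, optics, close_job gives the robot as it stands.
- The arm moves only by the tool send_rows, never from a script. Its argument "rows" is a list of rows, each a list of 3 entries, a list of its own where there are three numbers: the turn, a rotation vector about the tool's x, y, z in degrees, then the shift along the tool's x, y, z in mm, then the finger opening in mm, from 0 to 85.4. In form: [[[ax, ay, az], [dx, dy, dz], hand], ...]. A call has exactly 5 rows; each row shifts and turns the commanded pose from where the row before left it, along the tool's axes as they then stand; what a row does not reach is not made up. A row lasts 1/10 s, in which the tool goes at most 50 mm and 8.59 degrees, less where a joint would pass 70% of its speed; a pose out of reach is approached as far as the arm can. A call with a gripper value outside its range is refused whole. The fingers move at their own pace and stop on an object; "newtons" is the grip in N (left out, the last holds). Time passes only in rows, so rows that do not move let the fingers close, or fill a call up. It gives the time, the measured TCP pose, the force, the opening and the grip force at its end, in the units of the state.
- sensors.state(): the state, without advancing time (a new reading comes with each control period).
- optics.snapshot(name): name is "scene" or "top" or "wrist"; returns the picture (480x640x3 uint8, red, green, blue); there is no depth.
- optics.calibration(name): a dict with "mtx" (3x3 intrinsics, pixels), "rvec" (rotation vector, rad) and "tvec" (3), from world to camera coordinates, as OpenCV has them. Camera axes: x right, y down, z forward; pixel columns grow to the right and rows downward; lengths in mm; the calibration is good to about 2 mm. A picture is of the moment at which its call begins: read the wrist's pose just before it. calibration takes no time and is no camera call; for the wrist camera it gives the pose at the moment of the call.
- close_job(): hands the job in; it is judged then, once.
The state is a dict: "time_s": time; "joints": joint angles; "qd": joint speeds; "tau": joint torques, N m; "position": TCP position; "orientation": TCP orientation; "contact_force": force on the tool from outside, world axes, zero at the start; "torque": the same for the moment, N m; "width": finger opening in mm; "grasp_force": force on a finger pad.
Only numpy, scipy, OpenCV 4.12 (cv2) and the standard library are available. Lean on these libraries where they do the work, as an engineer would, in place of code of your own. Each camera call takes 0.05 s, during which the arm holds its last target. There are 200 camera calls.

### The job

Get the sharpening place ready: set the whetstone gently down flat on the rubber mat of its wooden holder, between the four cheeks and in front of the toggle clamp's nose, and let go of it. Then push the clamp's upright handle back and down with measured force until it snaps past its over-centre point on to its stop, and take your hand away, so that the clamp by itself holds the stone tight against the end stop. Do not force the handle once it is home, and leave the knife, cup and spice jar where they are.

Things in the scene. Friction and masses are not known exactly. Their poses are not given: they have to be found in the camera images.
- holder: Sharpening-stone holder, fixed: pale wooden board 312 x 92 x 20 mm, steel push-type toggle clamp at one end, wooden end stop at the other. Origin under the board at worktop height; +x along the board from clamp to end stop, z up. In its frame (mm) the clamp's steel bracket fills x -152..-66, y +/-28, up to z 56; the spindle axis runs along x at y 0, z 36
- seat (a point): Point on the mat's top for the centre of the stone's underside, on the holder's middle line: (45, 0, 22) mm in the holder. The stone may come down up to 3 mm either way along x from here. Axes as the holder's. Four rounded wooden cheeks, tops 11.5 mm above the mat, leave 1.5 mm play on each side of the stone; within 40 mm of this point along x the sides are open for fingers
- stop_face (a point): Middle of the end stop's inner face, 9 mm above the mat, at (134, 0, 31) mm in the holder; the stop is 74 mm wide and 18 mm high above the mat. The clamp pushes the stone home against it, the stone's centre then at x = 49 mm in the holder
- whetstone: Loose two-layer whetstone, 170 x 56 x 28 mm (x, y, z), about 0.55 kg, dark grey below and cream above, lying flat on the worktop left of the holder. Origin: centre of its underside; x along its length. Either end may point to the end stop; the dark side stays down
- bed_mat: Black rubber mat 150 x 50 x 2 mm fixed on the holder's board, on which the stone rests, its top 22 mm above the worktop; its frame coincides with the holder's. Letting the stone fall on it from more than about 5 mm, or pressing the stone on it with more than 100 N, is rough
- nose: Round rubber nose, 17 mm wide, 8 mm thick, on the clamp's screw spindle; origin at the middle of its back face, +x towards the end stop. Clamp open, its front stands at x = -53 to -44 mm in the holder. Closing pushes it to the stone, slides the stone home and squeezes the rubber 3.4 to 5 mm at 20 N per mm
- clamp_handle: Clamp handle, origin on the lever's pivot; round black grip 13 mm thick, 40 to 95 mm from the pivot. Starts roughly upright (5 degrees towards the stone to 40 away from it), already turned 0 to 20 of its 82 degrees, in a serrated fork set up to 12 degrees high or low: so it stops rigidly anywhere within 12 degrees of level, and only feel tells where. More than 20 N on it is forcing
- pivot (a point): The lever's pivot, at (-132, 0, 44) mm in the holder; it turns about the holder's y axis, handle back and down, away from the stone. Push at 65 mm radius: 1 N, then a peak of 4 to 10 N some 17 degrees before the stop, falling to none at the over-centre point 2 degrees before it. Short of that point the handle springs back up; past it, it snaps down and stays
- handle_end (a point): Free end of the black grip, on its axis, 95 mm from the pivot; with the pivot it gives the handle's direction
- knife: Loose kitchen knife, 290 mm long, black handle, lying on the chopping board behind the holder; a bystander
- cup: Loose cream espresso cup, 64 mm wide, on the right near the robot; a bystander
- jar_a: Loose spice jar with black cap, 41 mm wide, 105 mm tall, behind the holder; a bystander

How it is judged (in metres and radians):
On the way, in this order (a step that is already met when the one before it is completed fails the run):
1. the whetstone lies flat on the mat between the cheeks, in front of the nose, and is let go (y of whetstone in the frame of holder between -0.003 and 0.003 m and z of whetstone in the frame of holder between 0.0205 and 0.024 m and angle between the x axis of whetstone and the x axis of holder, either way round below 0.04 rad and angle between whetstone's own z axis and vertical below 0.03 rad and x of whetstone in the frame of holder between 0.036 and 0.0515 m and contact force between the fingers and whetstone below 0.1 N), for 0.2 s.
2. the clamp holds over centre: the nose presses on the stone with nothing touching the handle (contact force between nose and whetstone above 25 N and contact force between clamp_handle and anything else below 0.1 N), for 0.2 s.
At the end, for the whole second after the job is handed in: the stone lies flat on the mat, within 3 mm of the holder's middle line and 0.04 rad of its direction, home against the end stop (within 2.5 mm); the clamp has locked over centre: its nose presses the stone with over 25 N though nothing touches the handle (all of step 2 and y of whetstone in the frame of holder between -0.003 and 0.003 m and z of whetstone in the frame of holder between 0.0205 and 0.024 m and angle between the x axis of whetstone and the x axis of holder, either way round below 0.04 rad and angle between whetstone's own z axis and vertical below 0.03 rad and x of whetstone in the frame of holder between 0.0465 and 0.051 m and linear speed of whetstone below 0.01 m/s).
It fails at once if the handle is forced: more than 20 N on it (contact force between clamp_handle and anything else above 20 N).
It fails at once if the stone is dropped or rammed on to the mat: more than 100 N (contact force between whetstone and bed_mat above 100 N).
It fails at once if a bystander is moved by more than 20 mm (distance of any of knife, cup, jar_a from where it was at the start of the episode above 0.02 m).
It also fails if it takes over 72 s, if anything falls off the work surface, if the arm or the gripper's body presses on something with over 40 N, if the wrist force passes 120 N, or if a joint passes its speed limit or range.

## Working session

There is one attempt and no reset: what is moved stays moved. The work goes in short steps, Python scripts to look and compute and a tool call to move; the robot and the scene stay as the last step left them, time stands still between calls to the robot, and variables do not carry over. Pictures are saved under pics/ and viewed, at most 10 in all, crops included, and the job is handed in when it is done.

Besides the shell and the picture viewer there is one more tool, called after "Request:" by a JSON object that holds its "fn" and its "kwargs", one argument or row to a line. send_rows: Moves the arm, as the interface text tells. Its arguments: {"type":"object","properties":{"rows":{"type":"array","items":{"type":"array"}},"newtons":{"type":"number"}},"required":["rows"]}

```bash
mkdir -p pics; python3 - <<'E'
from plant import sensors, optics
import cv2
for n in ["scene","top"]:
    im=optics.snapshot(n); cv2.imwrite(f"pics/{n}0.png",im[:,:,::-1]); 
    c=optics.calibration(n); print(n,c)
print(sensors.state())
E
```

```text
scene {'mtx': array([[574.25842391,   0.        , 318.43210429],
       [  0.        , 574.25842391, 253.29779223],
       [  0.        ,   0.        ,   1.        ]]), 'rvec': array([ 2.16805939, -1.20333893,  0.43344553]), 'tvec': array([-365.40456303,  377.33906648, 1130.00062658])}
top {'mtx': array([[444.74750608,   0.        , 315.83533333],
       [  0.        , 444.74750608, 240.86411757],
       [  0.        ,   0.        ,   1.        ]]), 'rvec': array([ 2.13921637, -2.15198547,  0.15495064]), 'tvec': array([ -97.91198594,  530.60641142, 1075.7033645 ])}
{'time_s': 0.1, 'joints': array([ 1.15234987e+00,  3.51210525e-01,  1.65232057e+00, -1.50051453e-05,
        1.13912357e+00, -8.46053724e-02]), 'qd': array([-0.0005058 , -0.00190229, -0.00131555, -0.00170058, -0.00010772,
        0.00032303]), 'tau': array([ 1.76921796e-03, -5.06844985e+01, -2.91872692e+01, -2.43747712e-05,
        2.65169889e-03,  1.97143515e-05]), 'position': array([180.08619438, 519.3784388 , 230.8118558 ]), 'orientation': array([-5.21913054e-01, -3.09768151e+00,  1.62091643e-03]), 'contact_force': array([0.10397962, 0.1283514 , 1.14335525]), 'torque': array([-0.00295072,  0.10951897,  0.01629906]), 'grasp_force': 0.0, 'width': 85.53058191342004}
```

View pics/scene0.png

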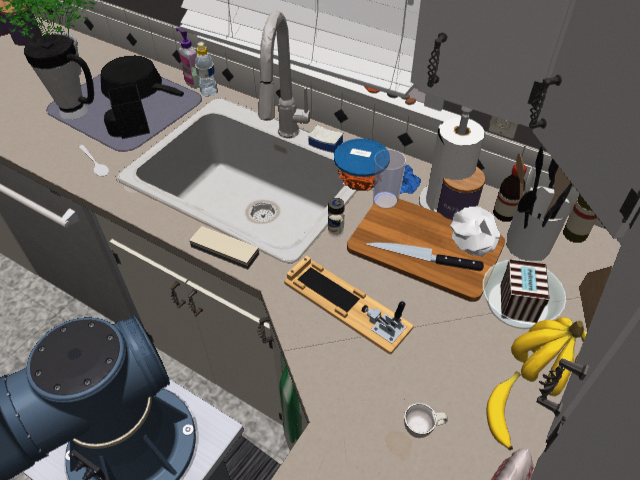

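View pics/top0.png

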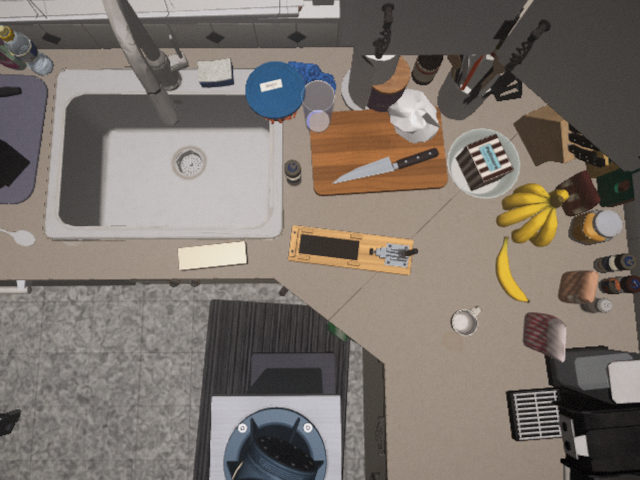

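The scene picture shows the stone around (224,246) and the holder running from (290,275) to (405,335), with the clamp at the right end. In the top picture the stone is at about (212,255) and the holder spans (290,245) to (412,255), with the end stop on the left.

```bash
cat > h.py <<'E'
import numpy as np, cv2
from scipy.spatial.transform import Rotation as R
def ray(c,uv):
    """camera centre, world ray directions for Nx2 pixels"""
    uv=np.atleast_2d(np.float64(uv)); M=cv2.Rodrigues(np.float64(c["rvec"]))[0]; t=np.float64(c["tvec"]).ravel()
    d=np.c_[uv,np.ones(len(uv))]@np.linalg.inv(c["mtx"]).T
    return -M.T@t, d@M
def onz(c,uv,z):
    o,d=ray(c,uv); return o+d*((z-o[2])/d[:,2])[:,None]
def proj(c,P):
    return cv2.projectPoints(np.float64(P).reshape(-1,3),np.float64(c["rvec"]),np.float64(c["tvec"]),c["mtx"],None)[0].reshape(-1,2)
def rect(c,mask,z):
    """biggest blob -> rectangle in world plane z: centre, long, short, yaw deg"""
    k=max(cv2.findContours(mask.astype(np.uint8),0,1)[0],key=cv2.contourArea)
    p=onz(c,k.reshape(-1,2),z)[:,:2].astype(np.float32)
    (b)=cv2.boxPoints(cv2.minAreaRect(p)); e=b[1]-b[0]; f=b[2]-b[1]
    if np.linalg.norm(f)>np.linalg.norm(e): e,f=f,e
    return b.mean(0),np.linalg.norm(e),np.linalg.norm(f),np.degrees(np.arctan2(e[1],e[0]))
E
python3 - <<'E'
from h import *
from plant import optics
im=cv2.imread("pics/top0.png"); c=optics.calibration("top")
hsv=cv2.cvtColor(im,cv2.COLOR_BGR2HSV)
print(hsv[255,212],hsv[232,330],hsv[245,330],hsv[280,250],hsv[268,385])
def roi(m,x0,x1,y0,y1):
    o=np.zeros(m.shape,bool); o[y0:y1,x0:x1]=m[y0:y1,x0:x1]; return o
st=roi((hsv[...,2]>200),165,260,235,278)
print("stone",rect(c,st,28))
mat=roi((hsv[...,2]<50),295,362,230,262); print("mat",rect(c,mat,22))
wd=roi((hsv[...,1]>75)&(hsv[...,2]>100),280,420,215,280); print("board",rect(c,wd,20))
k=cv2.resize(im[215:285,165:425],None,fx=3,fy=3,interpolation=2); cv2.imwrite("pics/c1.png",k)
c2=optics.calibration("scene"); 
E
```

```text
[ 23  32 233] [ 17 126 208] [ 8 54 57] [14 38 87] [ 17 127 217]
stone (array([497.46832, 162.00601], dtype=float32), np.float32(167.996), np.float32(54.46334), np.float32(-84.299126))
mat (array([ 496.0848, -131.6348], dtype=float32), np.float32(0.0), np.float32(0.0), np.float32(0.0))
board (array([ 509.82886, -188.91077], dtype=float32), np.float32(312.06024), np.float32(93.36909), np.float32(82.65517))
```

View pics/c1.png

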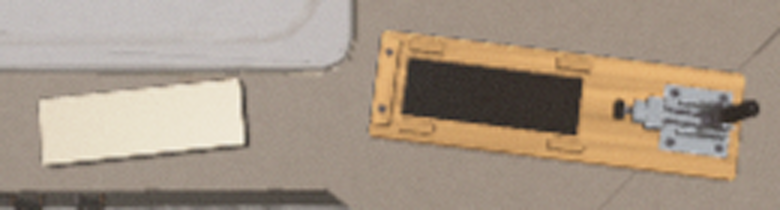

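```bash
cat >> h.py <<'E'
def pose(yaw,down=(0,0,-1)):
    """tool y at yaw (deg), tool z along 'down'"""
    y=np.array([np.cos(np.radians(yaw)),np.sin(np.radians(yaw)),0]); z=np.array(down,float); return np.c_[np.cross(y,z),y,z]
def plan(s,P,M,n):
    A=R.from_rotvec(s["orientation"]); d=(np.array(P)-s["position"])/n
    rv=(A.inv()*R.from_matrix(M)).as_rotvec()/n
    print("turn/row",np.degrees(rv).round(2))
    for i in range(n):
        print([round(float(v),1) for v in A.inv().apply(d)]); A=A*R.from_rotvec(rv)
E
python3 - <<'E'
from h import *
from plant import sensors
plan(sensors.state(),[497.5,162,180],pose(5.7),10)
E
```

```text
turn/row [-0.01  0.    6.52]
[-41.7, -23.4, 5.1]
[-44.1, -18.5, 5.1]
[-45.9, -13.4, 5.1]
[-47.1, -8.1, 5.1]
[-47.7, -2.7, 5.1]
[-47.7, 2.8, 5.1]
[-47.1, 8.2, 5.1]
[-45.9, 13.5, 5.1]
[-44.0, 18.6, 5.1]
[-41.6, 23.5, 5.1]
```

Request:
{"fn": "send_rows", "kwargs": {
  "rows": [
    [[0,0,6.5],[-41.7,-23.4,5],85],
    [[0,0,6.5],[-44.1,-18.5,5],85],
    [[0,0,6.5],[-45.9,-13.4,5],85],
    [[0,0,6.5],[-47.1,-8.1,5],85],
    [[0,0,6.5],[-47.7,-2.7,5],85]
  ]
}}

```text
time_s: 0.6
position: [339.7, 339.3, 206.0]
orientation: [-1.374, -2.825, 0.0]
contact_force: [1.1, 0.9, -0.6]
width: 85.0
grasp_force: 0.0
```

Request:
{"fn": "send_rows", "kwargs": {
  "rows": [
    [[0,0,6.5],[-47.7,2.8,5],85],
    [[0,0,6.5],[-47.1,8.2,5],85],
    [[0,0,6.5],[-45.9,13.5,5],85],
    [[0,0,6.5],[-44,18.6,5],85],
    [[0,0,6.5],[-41.6,23.5,5],85]
  ]
}}

```text
time_s: 1.1
position: [499.1, 160.9, 181.0]
orientation: [-2.11, -2.327, 0.0]
contact_force: [0.3, 1.0, -0.1]
width: 84.9
grasp_force: 0.0
```

```bash
python3 - <<'E'
from h import *
from plant import sensors,optics
s=sensors.state(); print(s["position"],s["orientation"],s["time_s"],np.abs(s["qd"]).max())
c=optics.calibration("wrist"); im=optics.snapshot("wrist"); cv2.imwrite("pics/w1.png",im[:,:,::-1]); np.save("w1.npy",c,allow_pickle=True)
A=R.from_rotvec(s["orientation"]); o,d=ray(c,[[320,240]]); print("cam in tool",A.inv().apply(o-s["position"]),A.inv().apply(d))
g=cv2.cvtColor(im,cv2.COLOR_RGB2HSV)
for t in (170,185,200): print(rect(c,(g[...,2]>t)&(g[...,1]>15),28))
E
```

```text
[499.06201046 160.90324643 180.96753979] [-2.11020753e+00 -2.32716007e+00  2.51892522e-04] 1.1 0.825965635194967
cam in tool [  68.67262792    0.87111088 -141.51889446] [[-2.79323333e-01  2.86445135e-04  9.60235144e-01]]
(array([503.76108, 145.30957], dtype=float32), np.float32(367.50424), np.float32(221.94778), np.float32(-84.38261))
(array([497.22162, 161.29536], dtype=float32), np.float32(167.64482), np.float32(55.57936), np.float32(-84.30046))
(array([497.14734, 161.80026], dtype=float32), np.float32(166.58263), np.float32(54.30218), np.float32(-84.32146))
```

View pics/w1.png

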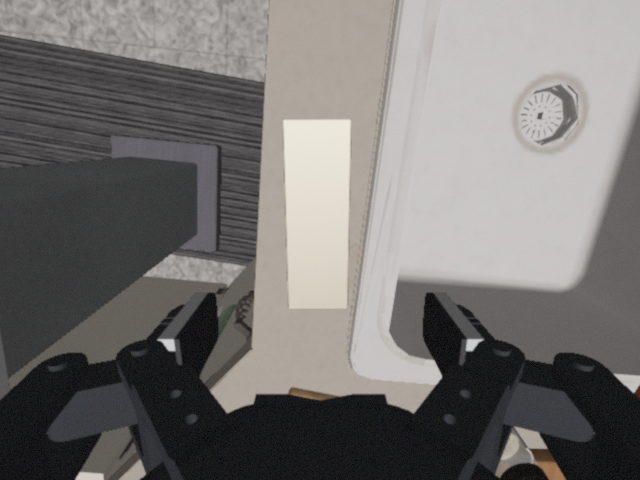

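The wrist picture shows the stone from (283,120) to (350,308), about 20 mm from the sink rim, and its measured position agrees with the top camera. I'll narrow the fingers to 64 mm so they clear the rim.

```bash
python3 - <<'E'
from h import *
from plant import sensors
plan(sensors.state(),[497.3,161.6,50],pose(5.7),4)
E
```

```text
turn/row [ 0.02  0.02 -0.16]
[1.4, -1.3, 32.6]
[1.4, -1.3, 32.6]
[1.4, -1.2, 32.6]
[1.4, -1.2, 32.6]
```

Request:
{"fn": "send_rows", "kwargs": {
  "rows": [
    [[0,0,0],[1,-1,32],64],
    [[0,0,0],[1,-1,32],64],
    [[0,0,0],[0,0,32],64],
    [[0,0,0],[0,0,25],64],
    [[0,0,0],[0,0,0],64]
  ]
}}

```text
time_s: 1.65
position: [493.9, 164.0, 57.5]
orientation: [-2.102, -2.33, 0.008]
contact_force: [-0.3, -1.2, 0.7]
width: 64.2
grasp_force: 0.0
```

```bash
python3 - <<'E'
from h import *
from plant import sensors
plan(sensors.state(),[497.3,161.6,5],pose(5.7),4)
E
```

```text
turn/row [-0.08  0.01  0.04]
[-0.7, 0.9, 13.1]
[-0.7, 0.8, 13.1]
[-0.7, 0.8, 13.1]
[-0.7, 0.8, 13.1]
```

Request:
{"fn": "send_rows", "kwargs": {
  "rows": [
    [[0,0,0],[0,0,10],64],
    [[0,0,0],[0,0,10],64],
    [[0,0,0],[0,0,10],64],
    [[0,0,0],[0,0,0],64],
    [[0,0,0],[0,0,0],64]
  ]
}}

```text
time_s: 2.15
position: [496.0, 164.5, 30.4]
orientation: [-2.105, -2.332, 0.0]
contact_force: [-0.1, 0.7, 0.4]
width: 63.5
grasp_force: 0.0
```

```bash
python3 - <<'E'
from h import *
from plant import sensors,optics
plan(sensors.state(),[497.3,161.6,5],pose(5.7),2)
c=optics.calibration("wrist"); im=optics.snapshot("wrist"); cv2.imwrite("pics/w2.png",im[:,:,::-1])
plan(sensors.state(),[497.3,161.6,5],pose(5.7),2)
E
```

```text
turn/row [-0.    0.    0.09]
[-1.5, 0.5, 12.7]
[-1.5, 0.5, 12.7]
turn/row [ 0.01 -0.    0.09]
[-1.5, 0.4, 12.8]
[-1.5, 0.4, 12.8]
```

View pics/w2.png

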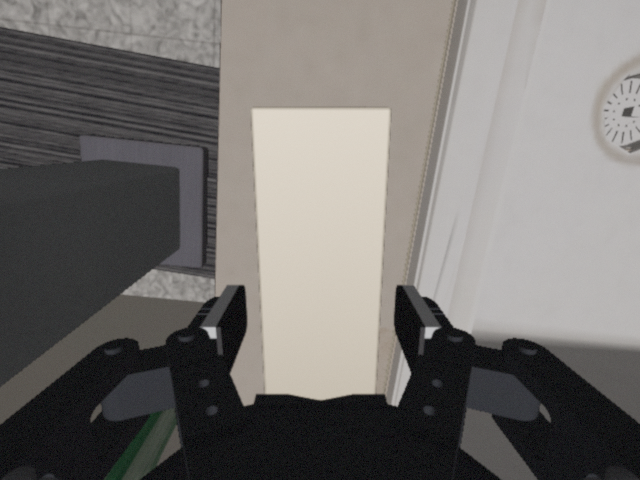

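The stone is centred between the fingers (its edges at columns 253 and 390, the pads at 245 and 395). I'll descend gently and watch the force.

Request:
{"fn": "send_rows", "kwargs": {
  "rows": [
    [[0,0,0.2],[-1.5,0.5,6],63],
    [[0,0,0],[-1.5,0.5,5],63],
    [[0,0,0],[0,0,3],63],
    [[0,0,0],[0,0,2],63],
    [[0,0,0],[0,0,1],63]
  ]
}}

```text
time_s: 2.7
position: [497.1, 161.6, 13.0]
orientation: [-2.109, -2.329, 0.0]
contact_force: [-0.6, 0.0, 0.0]
width: 62.7
grasp_force: 0.0
```

Request:
{"fn": "send_rows", "kwargs": {
  "rows": [
    [[0,0,0],[0,0,2],63],
    [[0,0,0],[0,0,2],63],
    [[0,0,0],[0,0,1],63],
    [[0,0,0],[0,0,1],63],
    [[0,0,0],[0,0,0],63]
  ]
}}

```text
time_s: 3.2
position: [497.2, 161.6, 7.2]
orientation: [-2.109, -2.329, 0.0]
contact_force: [-0.9, -0.2, -0.1]
width: 63.1
grasp_force: 0.0
```

Request:
{"fn": "send_rows", "kwargs": {
  "rows": [
    [[0,0,0],[0,0,1.5],63],
    [[0,0,0],[0,0,1.5],63],
    [[0,0,0],[0,0,0],50],
    [[0,0,0],[0,0,0],50],
    [[0,0,0],[0,0,0],50]
  ],
  "newtons": 60
}}

```text
time_s: 3.7
position: [497.0, 161.6, 4.4]
orientation: [-2.109, -2.329, 0.001]
contact_force: [-2.5, 0.3, 3.8]
width: 54.7
grasp_force: 65.2
```

Request:
{"fn": "send_rows", "kwargs": {
  "rows": [
    [[0,0,0],[0,0,0],50],
    [[0,0,0],[0,0,0],50],
    [[0,0,0],[0,0,-2],50],
    [[0,0,0],[0,0,-10],50],
    [[0,0,0],[0,0,-20],50]
  ]
}}

```text
time_s: 4.2
position: [496.3, 161.3, 35.9]
orientation: [-2.108, -2.328, 0.003]
contact_force: [-0.4, -0.8, -4.1]
width: 54.8
grasp_force: 64.6
```

Request:
{"fn": "send_rows", "kwargs": {
  "rows": [
    [[0,0,0],[0,0,-30],50],
    [[0,0,0],[0,0,-30],50],
    [[0,0,0],[0,0,-30],50],
    [[0,0,0],[0,0,-15],50],
    [[0,0,0],[0,0,0],50]
  ]
}}

```text
time_s: 4.7
position: [498.2, 161.8, 143.7]
orientation: [2.107, 2.327, 0.005]
contact_force: [0.5, -1.5, -4.3]
width: 54.6
grasp_force: 64.9
```

```bash
python3 - <<'E'
from h import *
from plant import sensors,optics
s=sensors.state();print(s["position"],s["width"],s["contact_force"])
plan(s,[450,-144,180],pose(-7.34),8)
E
```

```text
[498.20393765 161.84902923 143.65259635] 54.560700246861536 [ 0.5437797  -1.52854638 -4.26881304]
turn/row [ 0.03 -0.01  1.63]
[-37.4, -9.8, -4.6]
[-37.7, -8.7, -4.6]
[-37.9, -7.6, -4.6]
[-38.1, -6.5, -4.6]
[-38.3, -5.5, -4.6]
[-38.5, -4.4, -4.6]
[-38.6, -3.3, -4.6]
[-38.6, -2.2, -4.5]
```

Request:
{"fn": "send_rows", "kwargs": {
  "rows": [
    [[0,0,1.6],[-38,-14,-5],50],
    [[0,0,1.6],[-38,-14,-5],50],
    [[0,0,1.6],[-38,-13,-5],50],
    [[0,0,1.6],[-38,-12,-5],50],
    [[0,0,1.6],[-38,-11,-5],50]
  ]
}}

```text
time_s: 5.2
position: [440.3, -32.3, 165.6]
orientation: [-2.266, -2.174, 0.001]
contact_force: [0.8, 0.1, -4.7]
width: 54.8
grasp_force: 65.2
```

Request:
{"fn": "send_rows", "kwargs": {
  "rows": [
    [[0,0,1.6],[-38,-10,-5],50],
    [[0,0,1.6],[-38,-9,-5],50],
    [[0,0,1.6],[-34,-8,-5],50],
    [[0,0,0],[0,0,0],50],
    [[0,0,0],[0,0,0],50]
  ]
}}

```text
time_s: 5.7
position: [406.6, -139.2, 180.6]
orientation: [-2.356, -2.076, 0.001]
contact_force: [-1.2, 0.1, -3.8]
width: 54.8
grasp_force: 65.2
```

```bash
python3 - <<'E'
from h import *
from plant import sensors,optics
s=sensors.state();print(s["position"],s["width"],s["contact_force"],np.abs(s["qd"]).max())
c=optics.calibration("wrist"); im=optics.snapshot("wrist"); cv2.imwrite("pics/w3.png",im[:,:,::-1]); np.save("w3.npy",c,allow_pickle=True)
print(sensors.state()["position"])
o,d=ray(c,[320,240]);print(o)
# expected holder features
H=np.array([509.83,-188.91,0]);a=np.radians(82.66);X=np.array([np.cos(a),np.sin(a),0]);Y=np.array([-X[1],X[0],0])
for n,p in dict(stop_p=(156,46,20),stop_m=(156,-46,20),cl_p=(-156,46,20),cl_m=(-156,-46,20),seat=(45,0,22),mat1=(75,25,22),mat2=(75,-25,22),mat3=(-75,25,22),mat4=(-75,-25,22),handle=(-132,0,139)).items():
    P=H+X*p[0]+Y*p[1]; P[2]=p[2]; print(n,P.round(0),proj(c,P).round(0))
E
```

```text
[ 406.58583687 -139.24860516  180.6093881 ] 54.76380637284539 [-1.19352102  0.13471414 -3.82123086] 0.03730197588502024
[ 406.76047895 -138.62548383  180.58468089]
[416.25543069 -71.12520135 322.16165573]
stop_p [484. -28.  20.] [[398.  73.]]
stop_m [575. -40.  20.] [[513.  73.]]
cl_p [ 444. -338.   20.] [[379. 400.]]
cl_m [ 536. -350.   20.] [[467. 400.]]
seat [ 516. -144.   22.] [[443. 211.]]
mat1 [ 495. -111.   22.] [[417. 176.]]
mat2 [ 544. -118.   22.] [[475. 176.]]
mat3 [ 475. -260.   22.] [[405. 332.]]
mat4 [ 525. -266.   22.] [[456. 332.]]
handle [ 493. -320.  139.] [[475. 495.]]
```

View pics/w3.png

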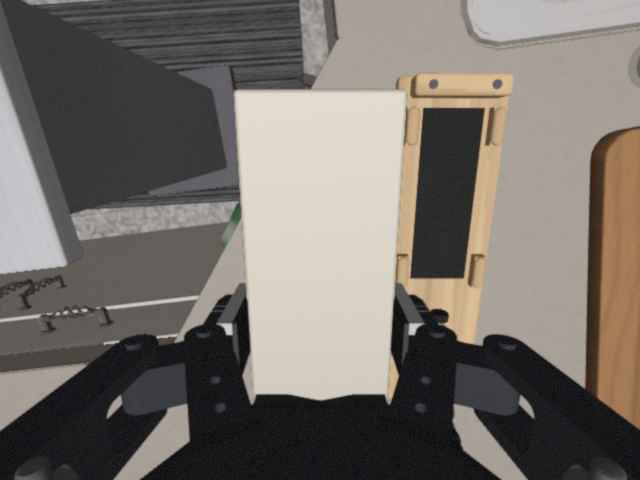

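The picture shows the stone squarely in the fingers (237–405, 92–395), and the holder's end stop at (398–512, 76), which is within about 3 px of my prediction. The mat spans (413–482, 108–278). I'll refine the pose from the mat.

```bash
python3 - <<'E'
from h import *
from plant import sensors,optics
c=np.load("w3.npy",allow_pickle=True).item(); im=cv2.imread("pics/w3.png"); g=cv2.cvtColor(im,cv2.COLOR_BGR2HSV)
def roi(m,x0,x1,y0,y1):
    o=np.zeros(m.shape,bool); o[y0:y1,x0:x1]=m[y0:y1,x0:x1]; return o
H=np.array([509.83,-188.91]);a=np.radians(82.66);X=np.array([np.cos(a),np.sin(a)]);Y=np.array([-X[1],X[0]])
m=roi(g[...,2]<60,405,495,95,295); r=rect(c,m,22); print("mat",r,"in holder",(r[0]-H)@X,(r[0]-H)@Y)
# mat edges by subpixel rows
P=[];Q=[]
for v in range(125,265,5):
    cols=np.where(m[v])[0]; p=onz(c,[[cols.min()-.5,v],[cols.max()+.5,v]],22)[:,:2]; P+=[p[0]];Q+=[p[1]]
for E in (P,Q):
    E=np.array(E); f=np.polyfit((E-H)@X,(E-H)@Y,1); print("edge: y at x=45",np.polyval(f,45),"slope deg",np.degrees(f[0]))
# stone in hand, top
s=roi((g[...,2]>150)&(g[...,1]<60),225,408,80,395)
k=[];l=[]
for v in range(110,270,5):
    cols=np.where(s[v])[0];p=onz(c,[[cols.min()-.5,v],[cols.max()+.5,v]],204)[:,:2];k+=[p[0]];l+=[p[1]]
st=sensors.state();A=R.from_rotvec(st["orientation"]).as_matrix()[:2,:2]
print("tool y yaw",np.degrees(np.arctan2(A[1,1],A[0,1])))
for E in(k,l):
    E=(np.array(E)-[406.6,-139.0])@A; f=np.polyfit(E[:,0],E[:,1],1); print("stone edge in tool: y",f[1],"slope",np.degrees(f[0]))
v=np.where(s[:,320])[0].min(); e=(onz(c,[[320,v-.5]],204)[:,:2]-[406.6,-139.0])@A; print("end x tool",e)
E
```

```text
mat (array([ 517.3581, -133.7468], dtype=float32), np.float32(146.78502), np.float32(48.062458), np.float32(82.71662)) in holder 55.67293607542284 -0.41891596390896507
edge: y at x=45 23.552286689905863 slope deg 0.06787406489160326
edge: y at x=45 -24.301788701110453 slope deg -0.0067234515311034955
tool y yaw -7.146121377062231
stone edge in tool: y -35.990864819920624 slope 8.385425680588469
stone edge in tool: y 28.425529223868537 slope 0.03925289598664358
end x tool [[86.66081778  1.0456043 ]]
```

```bash
python3 - <<'E'
from h import *
from plant import optics
c=np.load("w3.npy",allow_pickle=True).item(); im=cv2.imread("pics/w3.png")
H=np.array([509.83,-188.91,0]);a=np.radians(82.66);X=np.array([np.cos(a),np.sin(a),0]);Y=np.array([-X[1],X[0],0])
for p in ((156,0,0),(156,0,20),(156,0,40),(134,0,40),(134,0,20),(129,0,22),(134,37,40),(134,-37,40)):
    P=H+X*p[0]+Y*p[1]; P[2]=p[2]; print(p,proj(c,P).round(1))
print([(v,int(im[v,460].mean())) for v in range(66,114)])
t=cv2.imread("pics/top0.png");ct=optics.calibration("top")
for p in ((156,0,20),(156,0,40),(134,0,40),(134,0,20),(129,0,22),(-21,0,22),(-156,30,20)):
    P=H+X*p[0]+Y*p[1]; P[2]=p[2]; print(p,proj(ct,P).round(1))
print([(u,t[246,u].tolist()) for u in range(285,306)])
k=cv2.resize(im[60:300,390:530],None,fx=2.5,fy=2.5,interpolation=2); cv2.imwrite("pics/c3.png",k)
E
```

```text
(156, 0, 0) [[446.8  77.6]]
(156, 0, 20) [[455.6  73.3]]
(156, 0, 40) [[465.7  68.4]]
(134, 0, 40) [[462.4 100. ]]
(134, 0, 20) [[452.7 102.7]]
(129, 0, 22) [[453. 109.]]
(134, 37, 40) [[413.7  99.9]]
(134, -37, 40) [[511.1 100.2]]
[(66, 161), (67, 159), (68, 161), (69, 160), (70, 159), (71, 160), (72, 159), (73, 162), (74, 169), (75, 178), (76, 181), (77, 183), (78, 182), (79, 182), (80, 183), (81, 183), (82, 183), (83, 184), (84, 184), (85, 184), (86, 183), (87, 179), (88, 174), (89, 169), (90, 168), (91, 167), (92, 163), (93, 159), (94, 144), (95, 112), (96, 83), (97, 89), (98, 147), (99, 178), (100, 181), (101, 180), (102, 182), (103, 182), (104, 181), (105, 181), (106, 178), (107, 149), (108, 69), (109, 39), (110, 44), (111, 43), (112, 47), (113, 43)]
(156, 0, 20) [[289.6 242.2]]
(156, 0, 40) [[289.1 241. ]]
(134, 0, 40) [[297.8 242.1]]
(134, 0, 20) [[298.2 243.2]]
(129, 0, 22) [[300.1 243.3]]
(-21, 0, 22) [[358.8 250.5]]
(-156, 30, 20) [[410.6 268.8]]
[(285, [131, 143, 158]), (286, [131, 146, 158]), (287, [133, 146, 161]), (288, [137, 151, 165]), (289, [106, 129, 149]), (290, [110, 159, 204]), (291, [119, 178, 227]), (292, [116, 175, 224]), (293, [115, 174, 221]), (294, [111, 164, 212]), (295, [103, 154, 201]), (296, [88, 133, 173]), (297, [102, 149, 193]), (298, [106, 159, 204]), (299, [77, 109, 137]), (300, [51, 56, 59]), (301, [47, 50, 56]), (302, [48, 52, 58]), (303, [45, 50, 56]), (304, [47, 51, 57]), (305, [46, 50, 58])]
```

View pics/c3.png

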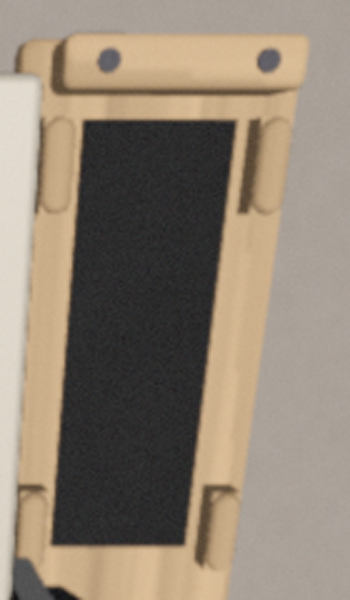

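```bash
python3 - <<'E'
from h import *
c=np.load("w3.npy",allow_pickle=True).item()
H=np.array([509.83,-188.91,0]);a=np.radians(82.66);X=np.array([np.cos(a),np.sin(a),0]);Y=np.array([-X[1],X[0],0])
def hold(u,v,z): 
    p=onz(c,[[u,v]],z)[0]-H; return round(p@X,1),round(p@Y,1)
cr=lambda x,y:(390+x/2.5-.3,60+y/2.5-.3)
for n,p,z in (("upR inner end",(265,213),28),("lowR inner end",(225,487),28),("upR outer",(275,117),28),("lowR outer",(218,572),28),
  ("upL inner edge",(74,165),33),("upR inner edge",(256,165),33),("lowR inner edge",(207,540),33),("stop foot",(175,95),20),("stop outer top",(175,35),40),("boltL",(109,60),40),("boltR",(268,60),40),("stop L",(58,70),38),("stop R",(308,65),38),("board R",(275,280),20)):
    print(n,hold(*cr(*p),z))
E
```

```text
upR inner end (np.float64(101.0), np.float64(-35.8))
lowR inner end (np.float64(6.4), np.float64(-34.7))
upR outer (np.float64(130.5), np.float64(-34.8))
lowR outer (np.float64(-26.5), np.float64(-36.3))
upL inner edge (np.float64(115.6), np.float64(29.3))
upR inner edge (np.float64(115.8), np.float64(-28.4))
lowR inner edge (np.float64(-11.9), np.float64(-28.3))
stop foot (np.float64(137.8), np.float64(-5.3))
stop outer top (np.float64(152.4), np.float64(4.1))
boltL (np.float64(145.4), np.float64(23.1))
boltR (np.float64(145.5), np.float64(-24.6))
stop L (np.float64(142.9), np.float64(37.7))
stop R (np.float64(144.5), np.float64(-37.9))
board R (np.float64(78.6), np.float64(-46.2))
```

Laterally, the board, cheeks, bolts and mat agree to about 0.5 mm. Lengthwise, the stop foot, bolts and cheek middles put the holder origin 3–4 mm further towards the stop, so I'll allow for that. Next I'll move over the seat.

```bash
python3 - <<'E'
from h import *
from plant import sensors
plan(sensors.state(),[516,-142.8,90],pose(-7.31),5)
E
```

```text
turn/row [-0.01 -0.01  0.03]
[1.9, 21.8, 18.1]
[1.9, 21.8, 18.1]
[1.9, 21.8, 18.1]
[1.9, 21.8, 18.1]
[1.9, 21.8, 18.1]
```

Request:
{"fn": "send_rows", "kwargs": {
  "rows": [
    [[0,0,0.15],[2,26,18],50],
    [[0,0,0],[2,26,18],50],
    [[0,0,0],[2,26,18],50],
    [[0,0,0],[2,26,18],50],
    [[0,0,0],[1.5,5,18],50]
  ]
}}

```text
time_s: 6.25
position: [518.9, -142.1, 89.9]
orientation: [2.355, 2.078, 0.001]
contact_force: [-1.5, -0.3, -4.8]
width: 54.6
grasp_force: 65.4
```

Request:
{"fn": "send_rows", "kwargs": {
  "rows": [
    [[0,0,0],[0,0,18],50],
    [[0,0,0],[0,0,10],50],
    [[0,0,0],[0,0,0],50],
    [[0,0,0],[0,0,0],50],
    [[0,0,0],[0,0,0],50]
  ]
}}

```text
time_s: 6.75
position: [517.0, -143.3, 64.2]
orientation: [2.357, 2.075, 0.001]
contact_force: [0.9, 0.5, -4.3]
width: 55.2
grasp_force: 65.3
```

```bash
python3 - <<'E'
from h import *
from plant import sensors,optics
s=sensors.state();print(s["position"],s["contact_force"])
plan(s,[516,-142.8,40],pose(-7.31),2)
c=optics.calibration("wrist"); im=optics.snapshot("wrist"); cv2.imwrite("pics/w4.png",im[:,:,::-1]); np.save("w4.npy",c,allow_pickle=True)
g=cv2.cvtColor(im,cv2.COLOR_RGB2HSV); wood=(g[...,1]>70)&(g[...,0]<25)&(g[...,2]>90)
H=np.array([509.83,-188.91,0]);a=np.radians(82.66);X=np.array([np.cos(a),np.sin(a),0]);Y=np.array([-X[1],X[0],0])
for v in range(80,280,20):
    w=np.where(wood[v,150:500])[0]+150; cream=np.where(~wood[v])[0]
    L=w[w<320];Rr=w[w>320]
    if len(L) and len(Rr): print(v,L.min(),L.max(),Rr.min(),Rr.max(), [round(float((p-H)@Y),1) for p in onz(c,[[L.min()-.5,v],[Rr.max()+.5,v]],20)])
E
```

```text
[ 516.97996413 -143.30553131   64.17997119] [ 0.88902018  0.52139091 -4.32095847]
turn/row [0.04 0.01 0.02]
[0.2, -0.5, 12.1]
[0.2, -0.5, 12.1]
80 228 319 321 408 [43.5, -45.7]
```

View pics/w4.png

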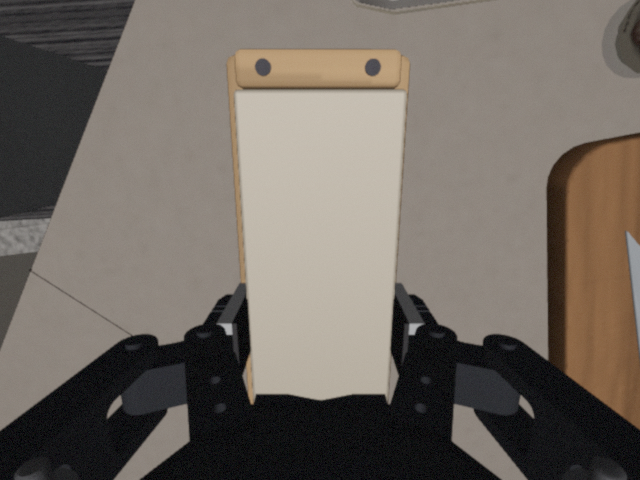

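The stone's top edge spans (235–405, 92), the stop (236–401) and the board (228–409), so the lateral offset is about 1 mm. I'll compute it in the holder axes from this same picture.

```bash
python3 - <<'E'
from h import *
c=np.load("w4.npy",allow_pickle=True).item()
im=cv2.imread("pics/w4.png"); 
print(c["mtx"][0])
H=np.array([509.83,-188.91,0]);a=np.radians(82.69);X=np.array([np.cos(a),np.sin(a),0]);Y=np.array([-X[1],X[0],0])
h=lambda uv,z:[(round(float((p-H)@X),1),round(float((p-H)@Y),1)) for p in onz(c,uv,z)]
print([int(x) for x in im[75,222:245,0]],[int(x) for x in im[75,395:415,0]])
print([int(x) for x in im[100,230:245,0]],[int(x) for x in im[100,395:412,0]])
print("board",h([[228.5,75],[409.5,75]],20),"bolts",h([[263,67],[372.5,67]],40))
zt=64.2-4.4+28
print("stone",h([[235,94],[405.5,94]],zt),h([[246,270],[395,270]],zt))
E
```

```text
[347.13768439   0.         320.09721717]
[127, 124, 125, 124, 113, 98, 100, 102, 106, 106, 108, 106, 105, 98, 88, 99, 103, 105, 109, 110, 112, 109, 109] [123, 119, 118, 116, 103, 98, 114, 116, 120, 116, 115, 116, 114, 104, 108, 127, 127, 128, 127, 127]
[100, 104, 105, 107, 116, 143, 160, 171, 180, 178, 177, 179, 178, 177, 178] [179, 178, 177, 178, 178, 178, 177, 176, 172, 158, 143, 125, 106, 116, 124, 126, 126]
board [(145.3, 42.8), (145.5, -46.1)] bolts [(145.3, 22.7), (145.4, -25.0)]
stone [(128.8, 24.8), (128.8, -29.1)] [(69.4, 24.7), (69.4, -29.3)]
```

Request:
{"fn": "send_rows", "kwargs": {
  "rows": [
    [[0,0,0],[1.2,-0.4,10],50],
    [[0,0,0],[1,-0.4,10],50],
    [[0,0,0],[0,0,6],50],
    [[0,0,0],[0,0,3],50],
    [[0,0,0],[0,0,2],50]
  ]
}}

```text
time_s: 7.3
position: [515.9, -141.0, 31.8]
orientation: [-2.358, -2.076, 0.0]
contact_force: [-0.7, -1.2, -4.1]
width: 54.8
grasp_force: 65.4
```

Request:
{"fn": "send_rows", "kwargs": {
  "rows": [
    [[0,0,0],[0,0,1],50],
    [[0,0,0],[0,0,1],50],
    [[0,0,0],[0,0,0],50],
    [[0,0,0],[0,0,0],50],
    [[0,0,0],[0,0,0],50]
  ]
}}

```text
time_s: 7.8
position: [516.1, -141.0, 30.4]
orientation: [2.358, 2.076, 0.0]
contact_force: [0.4, -0.6, -4.6]
width: 54.6
grasp_force: 65.5
```

Request:
{"fn": "send_rows", "kwargs": {
  "rows": [
    [[0,0,0],[0,0,1],50],
    [[0,0,0],[0,0,1],50],
    [[0,0,0],[0,0,0.7],50],
    [[0,0,0],[0,0,0.5],50],
    [[0,0,0],[0,0,0],50]
  ]
}}

```text
time_s: 8.3
position: [515.9, -141.0, 27.0]
orientation: [-2.358, -2.076, 0.0]
contact_force: [0.6, -0.1, -5.0]
width: 54.8
grasp_force: 65.5
```

Request:
{"fn": "send_rows", "kwargs": {
  "rows": [
    [[0,0,0],[0,0,0.5],50],
    [[0,0,0],[0,0,0.3],50],
    [[0,0,0],[0,0,0],50],
    [[0,0,0],[0,0,0],50],
    [[0,0,0],[0,0,0],50]
  ]
}}

```text
time_s: 8.8
position: [516.0, -141.0, 26.4]
orientation: [2.358, 2.076, 0.0]
contact_force: [-0.8, 0.6, -0.9]
width: 55.0
grasp_force: 65.7
```

Request:
{"fn": "send_rows", "kwargs": {
  "rows": [
    [[0,0,0],[0,0,0.3],50],
    [[0,0,0],[0,0,0],58],
    [[0,0,0],[0,0,0],64],
    [[0,0,0],[0,0,0],70],
    [[0,0,0],[0,0,0],70]
  ]
}}

```text
time_s: 9.3
position: [516.1, -141.1, 26.0]
orientation: [2.358, 2.076, 0.0]
contact_force: [0.1, 0.8, -0.5]
width: 69.7
grasp_force: 0.0
```

Request:
{"fn": "send_rows", "kwargs": {
  "rows": [
    [[0,0,0],[0,0,-5],70],
    [[0,0,0],[0,0,-20],70],
    [[0,0,0],[0,0,-40],70],
    [[0,0,0],[0,0,-45],70],
    [[0,0,0],[0,0,-45],70]
  ]
}}

```text
time_s: 9.8
position: [515.6, -140.9, 183.0]
orientation: [-2.358, -2.076, 0.0]
contact_force: [0.7, 0.4, -0.2]
width: 70.0
grasp_force: 0.0
```

Request:
{"fn": "send_rows", "kwargs": {
  "rows": [
    [[0,0,0],[20,0,-30],40],
    [[0,0,0],[20,0,-10],10],
    [[0,0,0],[10,0,0],0],
    [[0,0,0],[0,0,0],0],
    [[0,0,0],[0,0,0],0]
  ]
}}

```text
time_s: 10.3
position: [521.8, -91.6, 219.9]
orientation: [-2.356, -2.076, 0.002]
contact_force: [-0.0, 0.2, 0.5]
width: -0.2
grasp_force: 0.0
```

```bash
python3 - <<'E'
from h import *
from plant import sensors,optics
s=sensors.state();print(s["position"],s["orientation"],s["contact_force"],s["width"])
c=optics.calibration("wrist"); im=optics.snapshot("wrist"); cv2.imwrite("pics/w5.png",im[:,:,::-1]); np.save("w5.npy",c,allow_pickle=True)
sc=optics.snapshot("scene"); cv2.imwrite("pics/s5.png",sc[:,:,::-1]);t=optics.snapshot("top"); cv2.imwrite("pics/t5.png",t[:,:,::-1])
k=np.zeros((600,640,3),np.uint8); k[:480]=im[:,:,::-1]
k=cv2.resize(im[:,:,::-1],(500,375)); z=cv2.resize(sc[255:355,280:420,::-1],(525,375),interpolation=2)
t3=cv2.resize(t[215:285,280:425,::-1],None,fx=3,fy=3)
o=np.zeros((600,800,3),np.uint8); o[:375,:400]=cv2.resize(k,(400,375)); o[:375,400:]=cv2.resize(z,(400,375)); o[380:590,:435]=t3
cv2.imwrite("pics/m5.png",o)
E
```

```text
[521.82367811 -91.61564553 219.94726162] [-2.35644837e+00 -2.07556657e+00  1.84186898e-03] [-0.009134    0.22869435  0.48905194] -0.16060291726065
```

View pics/m5.png

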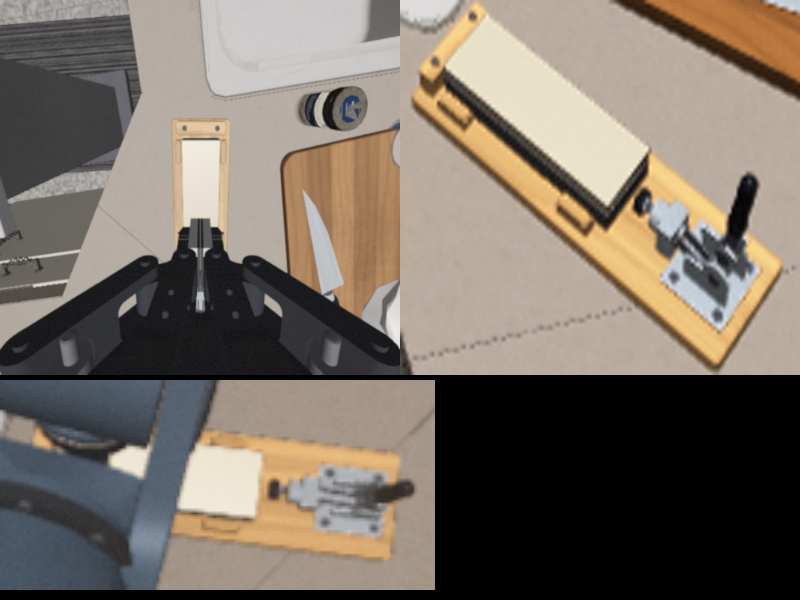

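The stone sits between the cheeks in front of the nose, with nothing disturbed. The handle's tip is at about (402,302) in the scene picture and (417,251) in the top one. Next I'll fit the handle angle.

```bash
python3 - <<'E'
from h import *
from plant import optics,sensors
H=np.array([509.83,-188.91,0]);a=np.radians(82.69);X=np.array([np.cos(a),np.sin(a),0]);Y=np.array([-X[1],X[0],0])
O=H+3.7*X-0.2*Y; Z=np.array([0,0,1.])
pv=O-132*X+44*Z; print("pivot",pv)
hd=lambda th,r:pv+r*(-np.sin(th)*X+np.cos(th)*Z)
blobs={}
for n,f,(x0,x1,y0,y1) in (("scene","s5",(385,412,295,330)),("top","t5",(395,422,240,260))):
    im=cv2.imread(f"pics/{f}.png"); m=np.zeros(im.shape[:2],np.uint8); m[y0:y1,x0:x1]=(im[y0:y1,x0:x1].max(2)<75)
    nl,l,st,ce=cv2.connectedComponentsWithStats(m); i=1+st[1:,4].argmax(); print(n,st[i],ce[i])
    c=optics.calibration(n)
    for dg in range(-5,45,10):
        print(dg, proj(c,[hd(np.radians(dg),40),hd(np.radians(dg),67),hd(np.radians(dg),95)]).round(1).tolist())
E
```

```text
pivot [ 493.70377434 -316.19265729   44.        ]
scene [389 302  16  25 151] [397.72847682 313.70198675]
-5 [[394.0, 313.3], [394.2, 305.4], [394.5, 296.9]]
5 [[396.7, 315.0], [398.9, 308.2], [401.1, 301.0]]
15 [[399.4, 317.0], [403.3, 311.6], [407.6, 305.9]]
25 [[401.8, 319.2], [407.5, 315.5], [413.7, 311.4]]
35 [[404.0, 321.7], [411.3, 319.6], [419.2, 317.4]]
top [404 249  14   7  63] [410.38095238 252.07936508]
-5 [[404.4, 252.4], [405.6, 250.9], [407.0, 249.3]]
5 [[407.3, 252.8], [410.6, 251.5], [414.3, 250.2]]
15 [[410.0, 253.2], [415.3, 252.2], [421.1, 251.2]]
25 [[412.5, 253.6], [419.6, 253.0], [427.3, 252.3]]
35 [[414.7, 254.1], [423.3, 253.8], [432.6, 253.5]]
```

The handle leans about 6° back, which puts the stop between 78 and 88°. I'll go above a point just in front of the grip, with the fist closed.

```bash
cat >> h.py <<'E'
Hx=np.array([np.cos(np.radians(82.69)),np.sin(np.radians(82.69)),0]); PV=np.array([493.7,-316.2,44.])
def tcp(th,r=68,gap=0):
    t=np.radians(th); return PV+Hx*(-r*np.sin(t)+(6.5+gap)*np.cos(t)+11)+np.array([0,0,r*np.cos(t)+(6.5+gap)*np.sin(t)])
E
python3 - <<'E'
from h import *
from plant import sensors
s=sensors.state(); plan(s,PV+30*Hx+[0,0,176],pose(-7.31),5)
print(tcp(6,gap=20),tcp(6))
for t in range(6,92,6): 
    d=tcp(t+6)-tcp(t); print(t,[round(float(v),1) for v in (d@Hx,d@[-Hx[1],Hx[0],0],-d[2])])
E
```

```text
turn/row [-0.02 -0.   -0.  ]
[-39.2, 0.1, 0.0]
[-39.2, 0.1, 0.0]
[-39.2, 0.1, 0.0]
[-39.2, 0.1, 0.0]
[-39.2, 0.1, 0.0]
[ 497.54854607 -286.19894446  114.39749316] [ 495.017732   -305.92771787  112.3069239 ]
6 [-7.1, -0.0, 0.4]
12 [-7.1, 0.0, 1.2]
18 [-6.9, -0.0, 1.9]
24 [-6.7, -0.0, 2.6]
30 [-6.3, 0.0, 3.3]
36 [-6.0, -0.0, 4.0]
42 [-5.5, 0.0, 4.6]
48 [-5.0, 0.0, 5.1]
54 [-4.4, 0.0, 5.6]
60 [-3.8, -0.0, 6.0]
66 [-3.2, 0.0, 6.4]
72 [-2.5, -0.0, 6.7]
78 [-1.8, 0.0, 6.9]
84 [-1.1, -0.0, 7.1]
90 [-0.3, -0.0, 7.1]
```

Request:
{"fn": "send_rows", "kwargs": {
  "rows": [
    [[0,0,0],[-39,0,0],0],
    [[0,0,0],[-39,0,0],0],
    [[0,0,0],[-39,0,0],0],
    [[0,0,0],[-39,0,0],0],
    [[0,0,0],[-39,0,0],0]
  ]
}}

```text
time_s: 10.95
position: [496.9, -286.9, 220.5]
orientation: [-2.358, -2.075, 0.0]
contact_force: [0.0, 0.6, 0.5]
width: 0.0
grasp_force: 0.0
```

Request:
{"fn": "send_rows", "kwargs": {
  "rows": [
    [[0,0,0],[0,0,30],0],
    [[0,0,0],[0,0,40],0],
    [[0,0,0],[0,0,25],0],
    [[0,0,0],[0,0,10],0],
    [[0,0,0],[0,0,0],0]
  ]
}}

```text
time_s: 11.45
position: [497.0, -284.9, 114.9]
orientation: [-2.357, -2.074, 0.001]
contact_force: [-0.8, -0.7, 0.4]
width: 0.0
grasp_force: 0.0
```

Request:
{"fn": "send_rows", "kwargs": {
  "rows": [
    [[0,0,0],[0,0,0],0],
    [[0,0,0],[0,0,0],0],
    [[0,0,0],[0,0,0],0],
    [[0,0,0],[0,0,0],0],
    [[0,0,0],[0,0,0],0]
  ]
}}

```text
time_s: 11.95
position: [497.8, -284.9, 116.4]
orientation: [2.357, 2.076, 0.0]
contact_force: [0.6, -0.3, 0.5]
width: 0.4
grasp_force: 0.0
```

```bash
python3 - <<'E'
from h import *
from plant import sensors,optics
s=sensors.state(); print(s["position"],s["contact_force"]); plan(s,tcp(6),pose(-7.31),1)
im=optics.snapshot("scene"); im=cv2.resize(im[220:370,270:470,::-1],(800,600),interpolation=2); cv2.imwrite("pics/s6.png",im)
E
```

```text
[ 497.76435476 -284.90968197  116.35686622] [ 0.56383374 -0.28795615  0.47861134]
turn/row [0.03 0.02 0.04]
[-21.2, -0.1, 4.1]
```

View pics/s6.png

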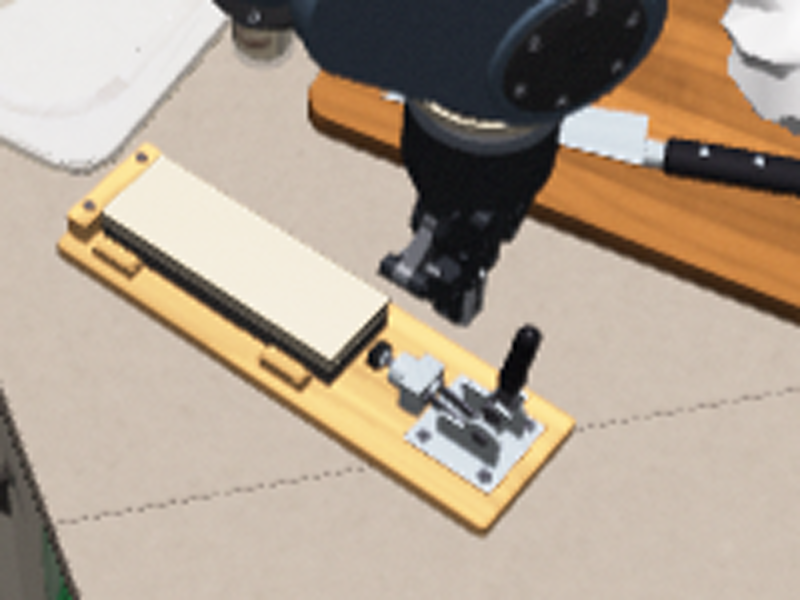

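The fist is in front of the handle (fingertip at (460,320), handle tip at (530,332) in the crop). I'll advance until there is contact.

Request:
{"fn": "send_rows", "kwargs": {
  "rows": [
    [[0,0,0],[-5,0,2],0],
    [[0,0,0],[-5,0,2],0],
    [[0,0,0],[-3,0,0],0],
    [[0,0,0],[-2,0,0],0],
    [[0,0,0],[-2,0,0],0]
  ]
}}

```text
time_s: 12.5
position: [495.4, -302.0, 112.0]
orientation: [-2.358, -2.076, 0.0]
contact_force: [-0.8, 0.2, -1.0]
width: -0.1
grasp_force: 0.0
```

Request:
{"fn": "send_rows", "kwargs": {
  "rows": [
    [[0,0,0],[-2,0,0],0],
    [[0,0,0],[-2,0,0],0],
    [[0,0,0],[-2,0,0],0],
    [[0,0,0],[-2,0,0],0],
    [[0,0,0],[-2,0,0],0]
  ]
}}

```text
time_s: 13.0
position: [494.2, -311.7, 112.0]
orientation: [-2.358, -2.076, -0.0]
contact_force: [-0.2, 0.8, 0.2]
width: -0.3
grasp_force: 0.3
```

Request:
{"fn": "send_rows", "kwargs": {
  "rows": [
    [[0,0,0],[-2,0,0.2],0],
    [[0,0,0],[-2,0,0.2],0],
    [[0,0,0],[-2,0,0.2],0],
    [[0,0,0],[-2,0,0.3],0],
    [[0,0,0],[-2,0,0.3],0]
  ]
}}

```text
time_s: 13.5
position: [492.9, -321.7, 110.8]
orientation: [2.358, 2.076, -0.0]
contact_force: [-1.3, 0.9, -0.5]
width: 0.1
grasp_force: 0.3
```

Request:
{"fn": "send_rows", "kwargs": {
  "rows": [
    [[0,0,0],[-2.7,0,0.8],0],
    [[0,0,0],[-2.7,0,0.9],0],
    [[0,0,0],[-2.7,0,1.0],0],
    [[0,0,0],[-2.7,0,1.1],0],
    [[0,0,0],[-2.6,0,1.2],0]
  ]
}}

```text
time_s: 14.0
position: [491.3, -335.2, 105.8]
orientation: [2.358, 2.076, -0.0]
contact_force: [0.0, 0.5, 1.8]
width: -0.1
grasp_force: 0.3
```

Request:
{"fn": "send_rows", "kwargs": {
  "rows": [
    [[0,0,0],[-2.5,0,1.3],0],
    [[0,0,0],[-2.5,0,1.4],0],
    [[0,0,0],[-2.4,0,1.5],0],
    [[0,0,0],[-2.3,0,1.6],0],
    [[0,0,0],[-2.3,0,1.7],0]
  ]
}}

```text
time_s: 14.5
position: [489.8, -347.0, 98.2]
orientation: [2.358, 2.076, 0.0]
contact_force: [0.4, 0.3, 1.7]
width: 0.2
grasp_force: 0.7
```

Request:
{"fn": "send_rows", "kwargs": {
  "rows": [
    [[0,0,0],[-1.1,0,0.9],0],
    [[0,0,0],[-1.1,0,0.9],0],
    [[0,0,0],[-1.1,0,1],0],
    [[0,0,0],[-1,0,1],0],
    [[0,0,0],[-1,0,1],0]
  ]
}}

```text
time_s: 15.0
position: [489.0, -352.1, 93.4]
orientation: [2.358, 2.076, -0.0]
contact_force: [0.3, 0.2, 2.2]
width: 0.1
grasp_force: 0.6
```

Request:
{"fn": "send_rows", "kwargs": {
  "rows": [
    [[0,0,0],[-1,0,1],0],
    [[0,0,0],[-1,0,1],0],
    [[0,0,0],[-1,0,1],0],
    [[0,0,0],[-1,0,1.1],0],
    [[0,0,0],[-0.9,0,1.1],0]
  ]
}}

```text
time_s: 15.5
position: [488.5, -357.0, 88.3]
orientation: [2.358, 2.076, 0.0]
contact_force: [-0.3, 0.7, 2.1]
width: -0.0
grasp_force: 1.1
```

Request:
{"fn": "send_rows", "kwargs": {
  "rows": [
    [[0,0,0],[-0.9,0,1.1],0],
    [[0,0,0],[-0.9,0,1.1],0],
    [[0,0,0],[-0.8,0,1.2],0],
    [[0,0,0],[-0.8,0,1.2],0],
    [[0,0,0],[-0.8,0,1.2],0]
  ]
}}

```text
time_s: 16.0
position: [488.0, -361.3, 82.7]
orientation: [2.357, 2.076, -0.0]
contact_force: [-1.1, -0.7, 5.7]
width: -0.2
grasp_force: 2.3
```

Request:
{"fn": "send_rows", "kwargs": {
  "rows": [
    [[0,0,0],[-0.6,0,1],0],
    [[0,0,0],[-0.6,0,1],0],
    [[0,0,0],[-0.6,0,1],0],
    [[0,0,0],[0,0,0],0],
    [[0,0,0],[0,0,0],0]
  ]
}}

```text
time_s: 16.5
position: [487.8, -363.2, 79.7]
orientation: [2.357, 2.075, -0.0]
contact_force: [0.5, -0.3, 4.8]
width: 0.1
grasp_force: 2.0
```

Request:
{"fn": "send_rows", "kwargs": {
  "rows": [
    [[0,0,0],[-0.6,0,1],0],
    [[0,0,0],[-0.6,0,1],0],
    [[0,0,0],[-0.5,0,1],0],
    [[0,0,0],[0,0,0],0],
    [[0,0,0],[0,0,0],0]
  ]
}}

```text
time_s: 17.0
position: [487.6, -364.9, 76.7]
orientation: [2.357, 2.076, -0.0]
contact_force: [-0.4, -1.3, 5.8]
width: 0.0
grasp_force: 2.0
```

Request:
{"fn": "send_rows", "kwargs": {
  "rows": [
    [[0,0,0],[-0.5,0,1],0],
    [[0,0,0],[-0.5,0,1],0],
    [[0,0,0],[-0.4,0,1],0],
    [[0,0,0],[0,0,0],0],
    [[0,0,0],[0,0,0],0]
  ]
}}

```text
time_s: 17.5
position: [487.4, -366.2, 73.7]
orientation: [2.357, 2.075, -0.0]
contact_force: [-0.3, -1.3, 4.1]
width: -0.2
grasp_force: 1.8
```

Request:
{"fn": "send_rows", "kwargs": {
  "rows": [
    [[0,0,0],[-0.4,0,1],0],
    [[0,0,0],[-0.4,0,1],0],
    [[0,0,0],[0,0,0],0],
    [[0,0,0],[0,0,0],0],
    [[0,0,0],[0,0,0],0]
  ]
}}

```text
time_s: 18.0
position: [487.2, -366.7, 71.5]
orientation: [2.358, 2.076, 0.0]
contact_force: [0.2, -0.8, 4.1]
width: -0.1
grasp_force: 1.7
```

Request:
{"fn": "send_rows", "kwargs": {
  "rows": [
    [[0,0,0],[-0.4,0,0.8],0],
    [[0,0,0],[-0.3,0,0.7],0],
    [[0,0,0],[0,0,0],0],
    [[0,0,0],[0,0,0],0],
    [[0,0,0],[0,0,0],0]
  ]
}}

```text
time_s: 18.5
position: [487.1, -367.3, 69.9]
orientation: [-2.358, -2.076, -0.0]
contact_force: [-0.2, -1.6, 3.7]
width: 0.1
grasp_force: 1.4
```

Request:
{"fn": "send_rows", "kwargs": {
  "rows": [
    [[0,0,0],[-0.3,0,0.8],0],
    [[0,0,0],[-0.3,0,0.7],0],
    [[0,0,0],[0,0,0],0],
    [[0,0,0],[0,0,0],0],
    [[0,0,0],[0,0,0],0]
  ]
}}

```text
time_s: 19.0
position: [486.9, -367.9, 68.4]
orientation: [-2.358, -2.076, 0.0]
contact_force: [0.8, -1.2, 2.8]
width: 0.2
grasp_force: 1.1
```

Request:
{"fn": "send_rows", "kwargs": {
  "rows": [
    [[0,0,0],[-0.3,0,0.8],0],
    [[0,0,0],[-0.3,0,0.7],0],
    [[0,0,0],[0,0,0],0],
    [[0,0,0],[0,0,0],0],
    [[0,0,0],[0,0,0],0]
  ]
}}

```text
time_s: 19.5
position: [486.9, -368.5, 66.9]
orientation: [-2.358, -2.076, 0.0]
contact_force: [0.4, -0.5, 1.6]
width: 0.5
grasp_force: 0.7
```

Request:
{"fn": "send_rows", "kwargs": {
  "rows": [
    [[0,0,0],[-0.2,0,0.6],0],
    [[0,0,0],[-0.2,0,0.6],0],
    [[0,0,0],[0,0,0],0],
    [[0,0,0],[0,0,0],0],
    [[0,0,0],[0,0,0],0]
  ]
}}

```text
time_s: 20.0
position: [486.9, -368.9, 65.7]
orientation: [-2.358, -2.076, -0.0]
contact_force: [0.1, -0.1, 0.9]
width: 0.4
grasp_force: 0.6
```

Request:
{"fn": "send_rows", "kwargs": {
  "rows": [
    [[0,0,0],[-0.1,0,0.4],0],
    [[0,0,0],[-0.1,0,0.4],0],
    [[0,0,0],[0,0,0],0],
    [[0,0,0],[0,0,0],0],
    [[0,0,0],[0,0,0],0]
  ]
}}

```text
time_s: 20.5
position: [486.8, -369.2, 65.0]
orientation: [-2.358, -2.076, 0.0]
contact_force: [-0.7, -0.6, 1.4]
width: 0.2
grasp_force: 0.5
```

Request:
{"fn": "send_rows", "kwargs": {
  "rows": [
    [[0,0,0],[-0.1,0,0.4],0],
    [[0,0,0],[0,0,0.3],0],
    [[0,0,0],[0,0,0],0],
    [[0,0,0],[0,0,0],0],
    [[0,0,0],[0,0,0],0]
  ]
}}

```text
time_s: 21.0
position: [486.8, -369.2, 64.2]
orientation: [-2.358, -2.076, -0.0]
contact_force: [0.8, -0.4, 1.3]
width: 0.2
grasp_force: 0.4
```

Request:
{"fn": "send_rows", "kwargs": {
  "rows": [
    [[0,0,0],[-0.1,0,0.4],0],
    [[0,0,0],[0,0,0.3],0],
    [[0,0,0],[0,0,0],0],
    [[0,0,0],[0,0,0],0],
    [[0,0,0],[0,0,0],0]
  ]
}}

```text
time_s: 21.5
position: [486.8, -369.3, 63.5]
orientation: [-2.358, -2.076, 0.0]
contact_force: [-0.5, -0.3, -0.4]
width: 0.2
grasp_force: 0.2
```

```bash
python3 -c "
from plant import sensors
s=sensors.state();print(s['contact_force'],s['grasp_force'],s['position'])"
```

```text
[-0.50615928 -0.33881406 -0.35719065] 0.2486355579458177 [ 486.79511057 -369.28730435   63.52054779]
```

Request:
{"fn": "send_rows", "kwargs": {
  "rows": [
    [[0,0,0],[0,0,0.3],0],
    [[0,0,0],[0,0,0.3],0],
    [[0,0,0],[0,0,0],0],
    [[0,0,0],[0,0,0],0],
    [[0,0,0],[0,0,0],0]
  ]
}}

```text
time_s: 22.0
position: [486.8, -369.4, 63.0]
orientation: [-2.358, -2.076, -0.0]
contact_force: [0.2, 0.3, 0.6]
width: -0.1
grasp_force: 0.1
```

```bash
python3 -c "
from plant import sensors
s=sensors.state();print(s['contact_force'],s['grasp_force'],s['position'])"
```

```text
[0.15006802 0.31063947 0.64136703] 0.14955806778743863 [ 486.82921735 -369.3572702    62.9832652 ]
```

Request:
{"fn": "send_rows", "kwargs": {
  "rows": [
    [[0,0,0],[0,0,0.3],0],
    [[0,0,0],[0,0,0.3],0],
    [[0,0,0],[0,0,0],0],
    [[0,0,0],[0,0,0],0],
    [[0,0,0],[0,0,0],0]
  ]
}}

```text
time_s: 22.5
position: [486.8, -369.4, 62.4]
orientation: [-2.358, -2.076, -0.0]
contact_force: [-0.4, -0.4, 1.2]
width: -0.3
grasp_force: 0.0
```

```bash
python3 -c "
from plant import sensors
s=sensors.state();print(s['contact_force'],s['grasp_force'],s['position'])"
```

```text
[-0.3623064  -0.35204351  1.21557867] 0.03013513865880668 [ 486.83225494 -369.35092536   62.38079531]
```

Request:
{"fn": "send_rows", "kwargs": {
  "rows": [
    [[0,0,0],[0,0,0.3],0],
    [[0,0,0],[0,0,0.3],0],
    [[0,0,0],[0,0,0],0],
    [[0,0,0],[0,0,0],0],
    [[0,0,0],[0,0,0],0]
  ]
}}

```text
time_s: 23.0
position: [486.8, -369.4, 61.8]
orientation: [2.358, 2.076, 0.0]
contact_force: [0.4, -0.0, -0.0]
width: 0.4
grasp_force: 0.0
```

```bash
python3 -c "
from plant import sensors
s=sensors.state();print(s['contact_force'],s['grasp_force'],s['position'])"
```

```text
[ 0.3979638  -0.00732592 -0.01446437] 0.0 [ 486.83773079 -369.37690246   61.79769131]
```

The grip force has gone to zero, so the handle has snapped ahead of the finger. I'll lift away and check from pixel values, since my ten pictures are used up.

Request:
{"fn": "send_rows", "kwargs": {
  "rows": [
    [[0,0,0],[0,0,-2],0],
    [[0,0,0],[0,0,-5],0],
    [[0,0,0],[0,0,-20],0],
    [[0,0,0],[0,0,-40],0],
    [[0,0,0],[0,0,-40],0]
  ]
}}

```text
time_s: 23.5
position: [486.6, -369.1, 170.1]
orientation: [-2.357, -2.075, 0.0]
contact_force: [-0.7, -0.3, 0.3]
width: -0.1
grasp_force: 0.0
```

Request:
{"fn": "send_rows", "kwargs": {
  "rows": [
    [[0,0,0],[0,0,-40],0],
    [[0,0,0],[0,-20,-20],0],
    [[0,0,0],[0,-40,0],0],
    [[0,0,0],[0,-40,0],0],
    [[0,0,0],[0,-40,0],0]
  ]
}}

```text
time_s: 24.0
position: [346.6, -351.2, 229.3]
orientation: [2.357, 2.076, -0.0]
contact_force: [-0.5, -1.2, 0.2]
width: -0.1
grasp_force: 0.0
```

```bash
python3 - <<'E'
from h import *
from plant import sensors,optics
s=sensors.state();print(s["position"],s["contact_force"])
H=np.array([509.83,-188.91,0]);Y=np.array([-Hx[1],Hx[0],0])
for n in ("scene","top"):
    im=optics.snapshot(n)[:,:,::-1]; c=optics.calibration(n); cv2.imwrite(f"pics/{n}7.png",im)
    for th in (0,6,20,40,60,70,76,80,84,88,94,100):
        t=np.radians(th); P=[PV+r*(-np.sin(t)*Hx+np.array([0,0,np.cos(t)])) for r in (50,60,70,80,88,92)]
        print(n,th,[int(im[int(round(v)),int(round(u))].max()) for u,v in proj(c,P)])
    # stone/stop gap and nose gap along centre line at stone top: row of brightness, every 1.5 mm of holder x
    O=H+3.7*Hx-.2*Y
    old=cv2.imread("pics/s5.png" if n=="scene" else "pics/top0.png")
    for lab,xs in (("nose",np.arange(-56,-28,2)),("stop",np.arange(122,140,2))):
        uv=np.float32(proj(c,[O+x*Hx+np.array([0,0,50]) for x in xs])).reshape(1,-1,2)
        for w,i in (("new",im),("old",old)): print(n,lab,w,cv2.remap(i,uv,None,1).max(2)[0].tolist())
E
```

```text
[ 346.57253514 -351.16183215  229.29543765] [-0.45462491 -1.23372406  0.24455625]
scene 0 [21, 19, 21, 20, 22, 19]
scene 6 [55, 42, 27, 20, 20, 19]
scene 20 [207, 206, 206, 207, 207, 206]
scene 40 [250, 210, 207, 207, 207, 209]
scene 60 [172, 207, 209, 207, 207, 208]
scene 70 [43, 196, 198, 207, 207, 208]
scene 76 [36, 38, 40, 39, 70, 110]
scene 80 [42, 37, 41, 40, 50, 35]
scene 84 [36, 30, 29, 30, 29, 60]
scene 88 [30, 24, 24, 24, 92, 205]
scene 94 [64, 63, 128, 205, 204, 205]
scene 100 [205, 207, 207, 207, 206, 206]
scene nose new [240, 240, 239, 236, 224, 102, 47, 35, 64, 80, 127, 230, 243, 244]
scene nose old [109, 132, 182, 128, 47, 34, 67, 81, 159, 229, 233, 233, 233, 233]
scene stop new [244, 244, 244, 244, 245, 246, 240, 246, 252]
scene stop old [232, 233, 232, 228, 229, 236, 243, 245, 246]
top 0 [138, 113, 149, 119, 204, 204]
top 6 [95, 90, 118, 136, 147, 171]
top 20 [152, 137, 140, 170, 169, 169]
top 40 [93, 87, 118, 140, 145, 168]
top 60 [59, 76, 58, 61, 67, 92]
top 70 [67, 68, 78, 74, 66, 64]
top 76 [67, 69, 78, 74, 73, 55]
top 80 [63, 69, 78, 66, 73, 55]
top 84 [63, 69, 65, 66, 73, 62]
top 88 [63, 69, 65, 67, 60, 57]
top 94 [69, 58, 61, 57, 55, 60]
top 100 [69, 54, 61, 56, 52, 58]
top nose new [188, 188, 189, 186, 154, 129, 109, 88, 67, 72, 133, 202, 242, 242]
top nose old [93, 59, 56, 60, 122, 183, 212, 213, 214, 213, 214, 215, 215, 216]
top stop new [244, 244, 244, 244, 242, 236, 212, 218, 227]
top stop old [57, 101, 161, 203, 214, 195, 164, 191, 215]
```

The handle stays down at about 82° with nothing touching it. The nose has reached the stone, and the stone has moved about 4 mm, home to the stop. I'm handing in.

```bash
python3 -c "
from plant import close_job
print(close_job())"
```

```text
the job is handed in; nothing more can be done
None
```

I handed the job in at about 24 s. The whetstone lies on the mat, apparently home against the end stop, and the handle snapped over centre and stays down untouched at about 82°; the clamp force couldn't be measured directly and no score came back.

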